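# Hang the sieve screen and test it with a tug

### The job

Take the sieve screen out of the slotted rack by its handle and hang it by its eye on the spring-loaded hook of the stand. Before letting go, tug it gently down by the handle so that the hook sinks 2 to 3 cm, without bottoming the spring, for about half a second, to confirm it is held. Then let the hook rise again and leave the screen hanging there at rest, with the other things on the bench undisturbed.

Things in the scene. Friction and masses are not known exactly. Their poses are not given: they have to be found in the camera images.
- screen: Aluminium sieve screen, 0.12 kg, upright in the rack's middle slot. Origin: middle of bottom edge; z up, y along its width, x normal to it. Meshed frame 110 wide, 80 high, 10 thick; above it an open eye (hole along x) 40 wide, z 80 to 126, topped by an inverted V falling 20 deg to each side, centring it on the hook; flat handle 26 wide (y), 8 thick (x), z 128 to 200. Either face may face the hook.
- grip (a point): Point in the middle of the screen's handle, 176 mm above the screen's bottom edge, 24 mm below the handle's top; a good place for the TCP. Axes as the screen's. Pinch the 8 mm thickness (along x) from above. Fingertips that end 20 mm or more above the peak of the eye clear the hook.
- eye (a point): Peak of the eye's inverted V (underside), in the screen's middle, 126 mm above its bottom edge. Axes as the screen's.
- rack: Fixed wooden rack, 124 (x) x 150 (y) x 40 mm high, with three slots along its y, 14 mm wide; slot floor 14 mm above the bench, so slots are 26 mm deep. Origin: centre of its underside.
- stand: Fixed steel hook stand, with its hook. Origin: on the upright's axis at bench height. Base plate 12 mm high, x -98 to +28, y -65 to +65 mm; upright tube up to 38 mm across, 142 mm high, out of which the hook's stem rises (stem top 8 mm above the bar's centre line). The hook points along the stand's -x. Its tip is the highest part.
- hook_seat (a point): On the centre line of the hook's level bar (10 thick), 50 mm before the stem: where to hang the screen, its plane across the bar. 206 mm above bench at rest; moves with the hook. Free end points to -x: bar spans x -25 to +50, then the tip bends up to x -44, z +19. Pass the eye over the tip with its peak about 30 (25 to 38) mm above this point; hung, the peak is 5 mm above it.
- hook (a joint): How far the hook has sunk into the tube, m: 0 at rest (up), 0.045 bottomed. A spring pushes it up: it starts to sink at about 1 N, then 0.2 N per mm (4 N at 15 mm, 6 N at 25 mm). The screen alone sinks it at most 3 mm.
- tape: Roll of masking tape, 95 across, 25 high, lying flat; bystander. Origin: centre of underside.
- loupe: Folded black hand lens, 32x50x16 mm; bystander. Origin: centre of underside.
- flint: Dark stone, 37x43x31 mm; bystander. Origin: centre of underside.
There are look-alikes about, which are no part of the job. What is shaped like the screen but black or blue is not meant.

How it is judged:
On the way, in this order (a step that is already met when the one before it is completed fails the run):
1. the held screen's eye is threaded on the hook, behind the upturned tip (x of eye in the frame of hook_seat between -0.033 and 0.035 m and y of eye in the frame of hook_seat between -0.016 and 0.016 m and z of eye in the frame of hook_seat between 0.001 and 0.042 m and angle between the x axis of screen and the x axis of hook_seat, either way round below 0.45 rad and contact force between the fingers and screen above 1 N), for 0.1 s.
2. the screen, still held by its handle, is pulled down on the hook so that the hook sinks more than 15 mm, for 0.2 s, the fingers not pushing on the hook themselves (all of step 1 and value of joint hook above 0.015 m and contact force between screen and stand above 2.5 N and contact force between the fingers and stand below 0.5 N and z of the grasp point in the frame of grip below 0.028 m), for 0.2 s.
At the end, for the whole second after the job is handed in: The released screen hangs still by its eye on the hook bar: eye peak within 16 mm sideways, 1 to 14 mm above the bar's centre line, -33 to +35 mm along it from the seat; plane within 0.45 rad of square to the bar, upright within 0.2 rad, speed under 0.03 m/s, hook sunk under 8 mm (x of eye in the frame of hook_seat between -0.033 and 0.035 m and y of eye in the frame of hook_seat between -0.016 and 0.016 m and z of eye in the frame of hook_seat between 0.001 and 0.042 m and angle between the x axis of screen and the x axis of hook_seat, either way round below 0.45 rad and z of eye in the frame of hook_seat between 0.001 and 0.014 m and angle between screen's own z axis and vertical below 0.2 rad and linear speed of screen below 0.03 m/s and value of joint hook below 0.008 m and contact force between screen and stand above 0.3 N and contact force between the fingers and screen below 0.05 N); the robot touches nothing.
It fails at once if the hook is pulled down to its stop (more than 42 mm) (value of joint hook above 0.042 m).
It fails at once if the tape is moved more than 20 mm (distance of tape from where it was at the start of the episode above 0.02 m).
It fails at once if the loupe is moved more than 20 mm (distance of loupe from where it was at the start of the episode above 0.02 m).
It fails at once if the flint is moved more than 20 mm (distance of flint from where it was at the start of the episode above 0.02 m).
It also fails if it takes over 53 s, if anything falls off the work surface, if the arm or the gripper's body presses on something with over 40 N, if the wrist force passes 120 N, or if a joint passes its speed limit or range.

### The arm

A 7-joint arm with a two-finger parallel gripper is mounted at the origin on a cart in front of the work surface, level with it; the furniture and walls round the work are solid. World frame = base frame: x ahead of the robot, y to its left, z up, the work surface at z = 0. Lengths are in m, angles in rad, forces in N, time in s.
With the tool pointing down it reaches from about 0.4 to 0.85 m from the base axis. Payload 6.9 kg.
Tool frame: the origin (TCP) lies between the finger pads, 19 mm behind the fingertips; this is the grasp point; z points along the fingers, y is the line along which they close (so a half turn about z gives the same grasp; the last joint's range is limited). The gripper opens to 85 mm and grips with 20 to 120 N. Pads are 22 mm wide; open, the fingers measure 114 mm over their backs; the gripper's body (76 mm by 85 mm) begins 54 mm behind the grasp point. The pads swing forward as they close: fully open they stand 13 mm farther back than shut.
Start: joints at [0.105, 0.507, -0.238, 1.5, 0.126, 1.149, -0.155], TCP at [0.625, -0, 0.25] pointing down, gripper open.
Joint ranges: [-3.08, 3.08], [-0.24, 2.05], [-1.43, 1.35], [0, 2.5], [-1.52, 4.66], [0.17, 1.96], [-2.89, 2.89]. Speed limits (rad/s): [2.39, 2.39, 3.14, 3.14, 3.14, 3.14, 3.14].

### API

Orientations are given as a unit quaternion [w, x, y, z].
In Python, from cell import manip, read_camera, camera_info, workorder, recognise, mark_of gives the robot as it stands.
- The arm moves only by the shell command python3 -m creep 'ROWS' [FORCE]. ROWS is JSON, a list of rows, each a list of 3 entries, a list of its own where there are three numbers: the turn, a rotation vector about the tool's x, y, z in rad, then the shift along the tool's x, y, z in m, then the opening, from 0 (shut) to 1 (fully open). A call has 1 to 8 rows; each row is the pose to reach, as a shift and turn from the pose commanded when the call began, along the tool's axes at that moment; what a row does not reach only later rows make up. A row lasts 1/8 s, in which the tool goes at most 62.5 mm and 10.7 degrees, less where a joint would pass 70% of its speed; a pose out of reach is approached as far as the arm can. A call with a gripper value outside its range is refused whole. The fingers move at their own pace and stop on an object; FORCE is the grip in N (left out, the last holds). Time passes only in rows, so rows that repeat a pose let the fingers close. It gives the time, the measured TCP pose, the force, the opening and the grip force at its end, in the units of the state.
- manip.state(): the state, without advancing time (a new reading comes with each control period).
- read_camera(name): name is "scene" or "side" or "wrist"; returns the picture (480x640x3 uint8, red, green, blue); there is no depth.
- camera_info(name): a dict with "fx", "fy", "cx", "cy" (pixels), "eye" and "rotation" of the camera in the world; the wrist camera has in their place "T_tool_cam" (4x4, takes a point from camera to tool coordinates, whose origin is the TCP and whose axes are the flange's). Camera axes: x right, y down, z forward; pixel columns grow to the right and rows downward; lengths in m; the calibration is good to about 2 mm. The wrist camera is an equidistant fisheye: a pixel r from the principal point sees the ray r / f radians off the axis. A picture is of the moment at which its call begins: read the wrist's pose just before it. camera_info takes no time and is no camera call.
- workorder.finish_job(): hands the job in; it is judged then, once.
Trained networks look in the newest picture that a camera, given by its name, has taken for a name from the list of things; names that differ only in an ending like _2 or _b are one class to them, and where a whole thing is asked for, a point or a joint stands for the part that bears it (a point fixed in the world has none). Each returns a list of dicts, best first, with "score" (0 to 1); they miss things now and then, are a little off and sometimes report something else, mostly with a low value. They report only what shows in the picture. A call takes as long as a camera call. They do not tell look-alikes from the thing itself.
- recognise(camera, label): "point" ([column, row] in pixels, amid what is visible of it).
- mark_of(camera, label): "point" ([column, row] in pixels: a listed point, or the origin of a listed thing).
The state is a dict: "time_s": time; "joint_positions": joint angles; "qd": joint speeds; "joint_efforts": joint torques, N m; "eef_pos": TCP position; "orientation": TCP orientation; "wrist_force": force on the tool from outside, world axes, zero at the start; "ft_torque": the same for the moment, N m; "width": finger opening in m; "grip_force": force on a finger pad.
Only numpy, scipy, OpenCV 4.12 (cv2) and the standard library are available. Lean on these libraries where they do the work, as an engineer would, in place of code of your own. Each camera call takes 0.05 s, during which the arm holds its last target. There are 200 camera calls.

## Working session

There is one attempt and no reset: what is moved stays moved. The work goes in short steps, Python scripts to look and compute and a shell command to move; the robot and the scene stay as the last step left them, time stands still between calls to the robot, and variables do not carry over. Pictures are saved under pics/ and viewed, at most 10 in all, crops included, and the job is handed in when it is done.

```bash
mkdir -p pics; cat > h.py <<'E'
import numpy as np, cv2
from scipy.spatial.transform import Rotation as R
from cell import manip, read_camera, camera_info, workorder, recognise, mark_of
def ray(cam,p):
    i=camera_info(cam)
    d=np.array([(p[0]-i['cx'])/i['fx'],(p[1]-i['cy'])/i['fy'],1.])
    d=np.array(i['rotation'])@d
    return np.array(i['eye']),d/np.linalg.norm(d)
def tri(pa,pb,ca='scene',cb='side'):
    e1,d1=ray(ca,pa);e2,d2=ray(cb,pb)
    s=np.linalg.lstsq(np.c_[d1,-d2],e2-e1,rcond=None)[0]
    a=e1+s[0]*d1;b=e2+s[1]*d2
    return (a+b)/2,np.linalg.norm(a-b)
def atz(cam,p,z):
    e,d=ray(cam,p);return e+d*(z-e[2])/d[2]
def proj(cam,X):
    i=camera_info(cam);c=np.array(i['rotation']).T@(np.array(X)-i['eye'])
    return np.array([i['fx']*c[0]/c[2]+i['cx'],i['fy']*c[1]/c[2]+i['cy']])
def save(cam,name,img=None):
    img=read_camera(cam) if img is None else img
    cv2.imwrite(f'pics/{name}.png',img[...,::-1]);return img
E
python3 - <<'E'
from h import *
for c in('scene','side'):
    save(c,c+'0')
    i=camera_info(c);print(c,np.round(i['eye'],3),i['fx'],np.round(i['rotation'],2).tolist())
    for l in('grip','eye','screen','rack','stand','hook_seat','tape','loupe','flint'):
        print(l,[(np.round(d['point']).tolist(),round(d['score'],2)) for d in mark_of(c,l)])
print(manip.state())
E
```

```text
scene [-0.27  -0.652  0.851] 562.0656092257105 [-0.42, 0.79, -0.4, 0.21]
grip [([349.0, 222.0], 0.95), ([205.0, 228.0], 0.84), ([284.0, 216.0], 0.59)]
eye [([287.0, 230.0], 0.86), ([210.0, 249.0], 0.78), ([350.0, 243.0], 0.73), ([219.0, 298.0], 0.58)]
screen [([350.0, 284.0], 0.93), ([211.0, 297.0], 0.86), ([288.0, 273.0], 0.59)]
rack [([220.0, 299.0], 0.78)]
stand [([403.0, 313.0], 0.89)]
hook_seat [([320.0, 239.0], 0.64), ([403.0, 250.0], 0.54)]
tape [([323.0, 238.0], 0.8)]
loupe [([279.0, 348.0], 0.63), ([405.0, 314.0], 0.34)]
flint [([374.0, 398.0], 0.72)]
side [-0.039  0.926  0.756] 603.4732136065132 [0.15, -0.25, 0.82, -0.49]
grip [([341.0, 272.0], 0.89), ([309.0, 205.0], 0.71), ([291.0, 237.0], 0.6)]
eye [([343.0, 297.0], 0.74), ([310.0, 227.0], 0.61), ([293.0, 256.0], 0.59)]
screen [([312.0, 270.0], 0.74), ([341.0, 353.0], 0.71), ([290.0, 305.0], 0.68)]
rack [([340.0, 358.0], 0.89)]
stand [([350.0, 246.0], 0.88)]
hook_seat [([372.0, 173.0], 0.7)]
tape [([218.0, 289.0], 0.68)]
loupe [([409.0, 310.0], 0.59), ([340.0, 356.0], 0.37)]
flint [([450.0, 261.0], 0.69)]
{'time_s': 1.0, 'joint_positions': array([ 0.10548252,  0.50751496, -0.23758258,  1.50021947,  0.12572384,
        1.14891952, -0.15481906]), 'qd': array([-7.50398913e-05,  1.04352335e-03,  2.10845989e-03,  3.18819619e-04,
        1.82043276e-04,  6.73530888e-05,  1.73120933e-04]), 'joint_efforts': array([-3.44060509e-04, -6.20365047e+01, -2.18513757e+00, -2.49965626e+01,
        1.37959063e-02,  2.34900283e-03,  5.53165091e-05]), 'eef_pos': array([ 6.24974731e-01, -3.26344366e-05,  2.49958345e-01]), 'orientation': array([-2.00486802e-05,  7.07116876e-01,  7.07096685e-01, -3.67463127e-05]), 'wrist_force': array([-0.98925608,  0.17793523, -0.39722363]), 'ft_torque': array([ 0.01801857, -0.05749844,  0.0289663 ]), 'grip_force': 0.0, 'width': 0.08564001758232526}
```

View pics/scene0.png

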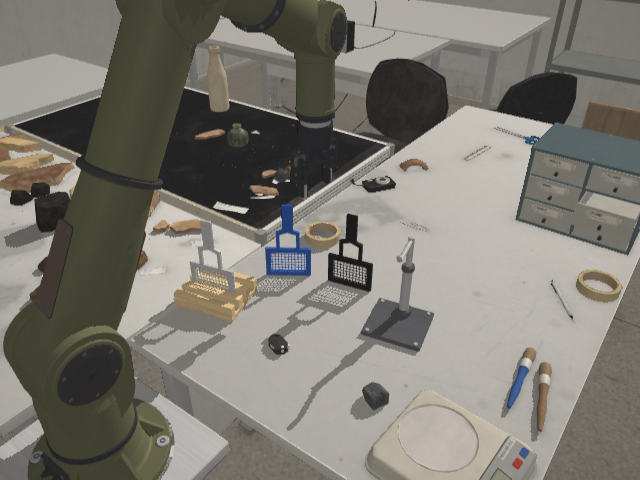

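View pics/side0.png

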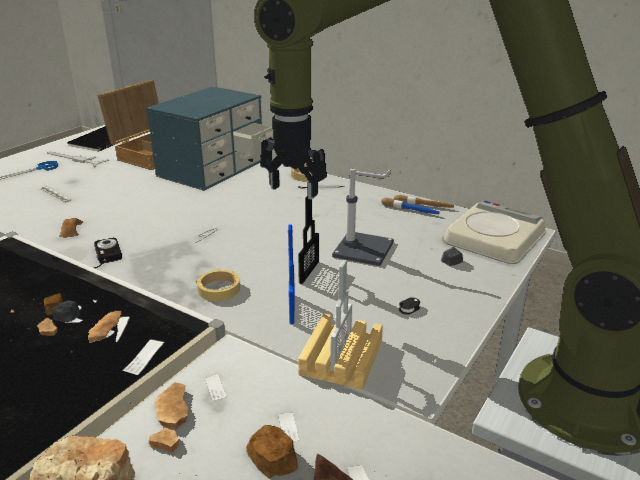

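Candidates, as (column, row) in the scene picture: aluminium/grey at (208,235) in the rack, blue at (287,220), black at (350,222). Only the grey one fits, since it is bare aluminium and in the rack's middle slot. The stand is at (403,313) with its hook at (408,245). I'll confirm in a crop.

```bash
python3 - <<'E'
from h import *
a=cv2.imread('pics/scene0.png');b=cv2.imread('pics/side0.png')
z=lambda im,x,y,w,h,k:cv2.resize(im[y:y+h,x:x+w],(w*k,h*k),interpolation=cv2.INTER_CUBIC)
# each 400x300 tile
t=np.vstack([np.hstack([z(a,170,215,100,110,4)[:,:400],z(b,290,255,100,110,4)[:,:400]]),np.hstack([z(a,370,230,100,37,4),z(b,330,160,100,37,4)])])
print(t.shape);cv2.imwrite('pics/crop1.png',t)
for n,p,q in(('grip',(205,228),(341,272)),('eye',(210,249),(343,297)),('screen',(211,297),(341,353)),('rack',(220,299),(340,358)),('stand',(403,313),(350,246)),('seat',(406,250),(372,173)),('tape',(323,238),(218,289)),('loupe',(279,348),(409,310)),('flint',(374,398),(450,261)),('black',(350,284),(312,270)),('blackgrip',(349,222),(309,205)),('blue',(288,273),(290,305))):
    X,e=tri(p,q);print(n,np.round(X,3),round(e,4))
E
```

```text
(588, 800, 3)Traceback (most recent call last):
  File "<stdin>", line 8, in <module>
  File "h.py", line 10, in tri
    e1,d1=ray(ca,pa);e2,d2=ray(cb,pb)
          ~~~^^^^^^^
  File "h.py", line 7, in ray
    d=np.array(i['rotation'])@d
      ~~~~~~~~~~~~~~~~~~~~~~~^~
ValueError: matmul: Input operand 1 has a mismatch in its core dimension 0, with gufunc signature (n?,k),(k,m?)->(n?,m?) (size 3 is different from 4)
```

View pics/crop1.png

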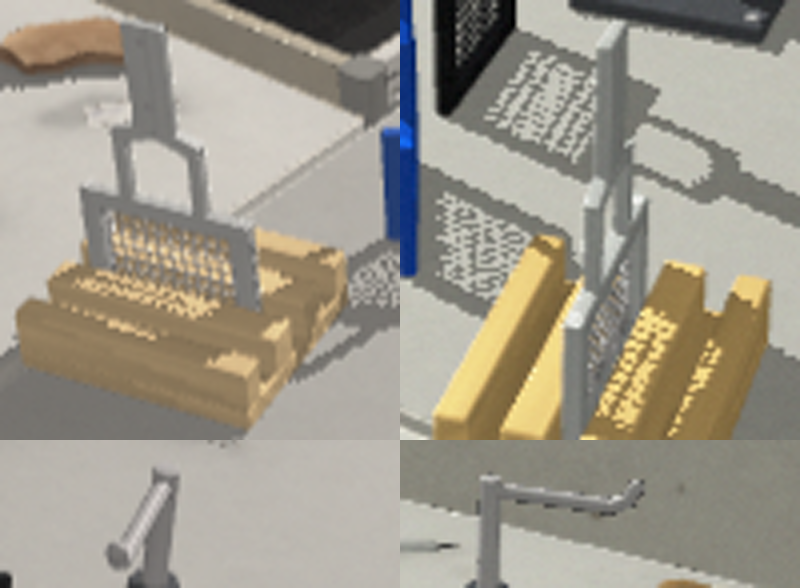

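```bash
sed -i "s/np.array(i\['rotation'\])/rot(i)/g; 3a def rot(i): return R.from_quat(i['rotation'],scalar_first=True).as_matrix()" h.py; python3 - <<'E'
from h import *
P={}
for n,p,q in(('grip',(205,228),(341,272)),('eye',(210,249),(343,297)),('screen',(211,297),(341,353)),('rack',(220,299),(340,358)),('stand',(403,313),(350,246)),('seat',(404,251),(372,173)),('stemtop',(411,239.5),(352.5,170)),('tip',(400.5,258.8),(389.5,172)),('frameL',(190.5,262.5),(333,334)),('frameR',(234,269.5),(352,304)),('tape',(323,238),(218,289)),('loupe',(279,348),(409,310)),('flint',(374,398),(450,261)),('black',(350,284),(312,270)),('blackgrip',(349,222),(309,205)),('blue',(288,273),(290,305))):
    X,e=tri(p,q);P[n]=X;print(n,np.round(X,3),round(e,4))
for a,b in(('frameL','frameR'),('stand','tip'),('stemtop','tip'),('stand','seat')):
    d=P[b]-P[a];print(a,b,np.round(d,3),np.degrees(np.arctan2(d[1],d[0])))
i=camera_info('wrist');print(i)
E
```

```text
grip [0.419 0.145 0.195] 0.0
eye [0.419 0.139 0.14 ] 0.0037
screen [0.413 0.143 0.011] 0.0083
rack [ 0.425  0.134 -0.007] 0.0054
stand [ 0.625 -0.245  0.004] 0.0071
seat [ 0.575 -0.255  0.209] 0.0022
stemtop [ 0.623 -0.246  0.209] 0.0004
tip [ 0.537 -0.267  0.217] 0.0039
frameL [0.404 0.191 0.093] 0.0034
frameR [0.432 0.087 0.094] 0.0126
tape [ 0.779  0.085 -0.002] 0.0029
loupe [ 0.381 -0.082 -0.005] 0.0049
flint [ 0.383 -0.316  0.   ] 0.0029
black [ 0.64  -0.092  0.006] 0.0073
blackgrip [ 0.64  -0.082  0.18 ] 0.0053
blue [0.594 0.059 0.006] 0.0032
frameL frameR [ 0.027 -0.104  0.001] -75.3410102516502
stand tip [-0.088 -0.023  0.213] -165.68110971210692
stemtop tip [-0.086 -0.021  0.008] -166.02577894680465
stand seat [-0.05  -0.01   0.206] -168.36935854488954
{'fx': 371.64829954431775, 'fy': 371.64829954431775, 'cx': 321.2887565533652, 'cy': 239.64173628432755, 'T_tool_cam': array([[ 4.93743727e-04, -9.47171017e-01, -3.20728578e-01,
         8.29252539e-02],
       [ 9.99999700e-01,  6.59103756e-04, -4.07012050e-04,
         7.17402136e-04],
       [ 5.96903428e-04, -3.20728281e-01,  9.47171058e-01,
        -1.23169133e-01],
       [ 0.00000000e+00,  0.00000000e+00,  0.00000000e+00,
         1.00000000e+00]])}
```

The crop confirms it: the grey screen stands in the middle slot, with a clear handle, and the bare hook is visible. The triangulated heights fit (grip 0.195, eye 0.140, seat 0.209). The screen's yaw is about 14.6° and the hook's is about 13°. Moving above the handle.

```bash
python3 -m creep '[[[0,0,-0.08],[0,-0.02,-0.03],1],[[0,0,-0.17],[0.04,-0.07,-0.03],1],[[0,0,-0.25],[0.07,-0.12,-0.03],1],[[0,0,-0.25],[0.11,-0.17,-0.03],1],[[0,0,-0.25],[0.142,-0.206,-0.03],1],[[0,0,-0.25],[0.142,-0.206,-0.03],0.7],[[0,0,-0.25],[0.142,-0.206,-0.03],0.7],[[0,0,-0.25],[0.142,-0.206,-0.03],0.7]]' 40
python3 - <<'E'
from h import *
s=manip.state();im=save('wrist','w1')
print(s['eef_pos'],s['orientation'],s['joint_positions'],s['width'])
i=camera_info('wrist');T=i['T_tool_cam'];Rt=R.from_quat(s['orientation'],scalar_first=True).as_matrix()
def wr(p):
    v=np.array([p[0]-i['cx'],p[1]-i['cy']])/i['fx'];r=np.hypot(*v)
    d=np.r_[np.sin(r)*v/r,np.cos(r)];d=Rt@T[:3,:3]@d;return s['eef_pos']+Rt@T[:3,3],d
for l,z in(('grip',.19),('eye',.14),('screen',.014),('rack',0)):
    for d in mark_of('wrist',l)[:3]:
        e,v=wr(d['point']);print(l,np.round(d['point']),round(d['score'],2),np.round(e+v*(z-e[2])/v[2],3))
E
```

```text
time_s: 2.0
eef_pos: [0.4199, 0.1411, 0.2799]
orientation: [0.0, 0.614, 0.789, -0.0]
wrist_force: [-0.0, -0.7, 0.3]
width: 0.06
grip_force: 0.0
[0.41990776 0.141106   0.27985639] [ 3.69480633e-05  6.14196413e-01  7.89153194e-01 -5.01943433e-05] [-0.06614545  0.20538537 -0.38553135  1.89611725  0.08832988  1.05652036
 -0.23980984] 0.060048355141880505
grip [324. 254.] 0.64 [0.422 0.143 0.19 ]
eye [320. 231.] 0.9 [0.419 0.142 0.14 ]
eye [471. 350.] 0.89 [0.582 0.065 0.14 ]
eye [455. 450.] 0.86 [ 0.633 -0.074  0.14 ]
screen [322. 194.] 0.81 [0.421 0.143 0.014]
screen [438. 289.] 0.78 [0.585 0.067 0.014]
rack [322. 195.] 0.72 [0.421 0.14  0.   ]
```

View pics/w1.png

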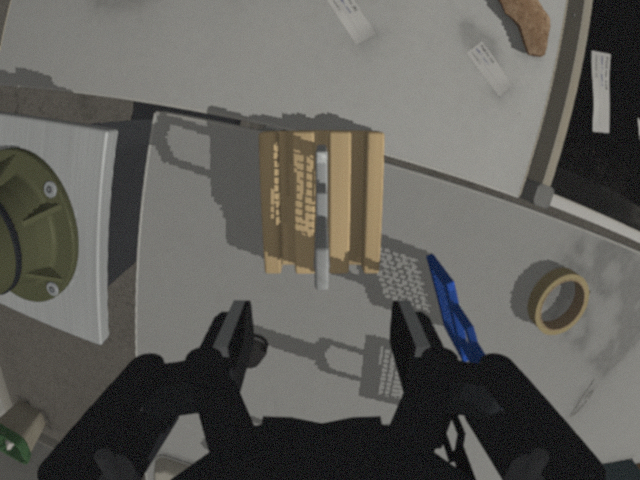

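The wrist picture shows the screen edge-on at column 322, between the fingers and parallel to them, in the rack's middle slot. The grip fix (0.421, 0.142) agrees with the TCP to within 2 mm. Descending and gripping.

```bash
python3 -m creep '[[[0,0,0],[0.001,0.001,0.03],0.7],[[0,0,0],[0.001,0.001,0.06],0.7],[[0,0,0],[0.001,0.001,0.088],0.7],[[0,0,0],[0.001,0.001,0.088],0.7],[[0,0,0],[0.001,0.001,0.088],0.3],[[0,0,0],[0.001,0.001,0.088],0],[[0,0,0],[0.001,0.001,0.088],0],[[0,0,0],[0.001,0.001,0.088],0]]' 40; python3 -m creep '[[[0,0,0],[0,0,0],0],[[0,0,0],[0,0,0],0],[[0,0,0],[0,0,-0.02],0],[[0,0,0],[0,0,-0.05],0],[[0,0,0],[0,0,-0.09],0],[[0,0,0],[0,0,-0.13],0],[[0,0,0],[0,0,-0.13],0]]'
```

```text
time_s: 3.25
eef_pos: [0.4203, 0.1434, 0.1929]
orientation: [0.001, 0.613, 0.79, 0.001]
wrist_force: [-1.4, -0.5, 7.2]
width: 0.0074
grip_force: 40.8
time_s: 4.12
eef_pos: [0.4208, 0.1438, 0.3246]
orientation: [0.002, 0.613, 0.79, 0.002]
wrist_force: [0.2, -0.8, -2.4]
width: 0.0074
grip_force: 39.6
```

The screen is held at 7.4 mm width and is clear of the rack. Carrying it to the front of the hook.

```bash
python3 -m creep '[[[0,0,0],[-0.04,-0.005,0],0],[[0,0,0],[-0.1,-0.01,0],0],[[0,0,0],[-0.16,-0.015,0],0],[[0,0,0],[-0.22,-0.025,0],0],[[0,0,0],[-0.28,-0.025,0],0],[[0,0,0],[-0.34,-0.025,0],0],[[0,0,0],[-0.39,-0.025,0],0],[[0,0,0],[-0.425,-0.025,0],0]]'
python3 -m creep '[[[0,0,0],[0,0,0],0],[[0,0,0],[0,0,0],0],[[0,0,0],[0,0,0],0]]'
python3 - <<'E'
from h import *
s=manip.state();print(s['eef_pos'],s['joint_positions'])
a=save('scene','s2');b=save('side','d2')
for c in('scene','side'):
    for l in('grip','eye','hook_seat','stand','screen'):
        print(c,l,[(np.round(d['point'],1).tolist(),round(d['score'],2)) for d in mark_of(c,l)])
print(proj('scene',[.575,-.257,.206]),proj('side',[.575,-.257,.206]))
z=lambda im,x,y,w,h,k:cv2.resize(im[y:y+h,x:x+w],(w*k,h*k),interpolation=cv2.INTER_CUBIC)
save('x','c2',np.hstack([z(a,330,180,100,150,4),z(b,330,100,100,150,4)]))
E
```

```text
time_s: 5.12
eef_pos: [0.5, -0.2773, 0.3202]
orientation: [-0.001, 0.614, 0.789, -0.001]
wrist_force: [-0.4, 0.9, -0.8]
width: 0.0071
grip_force: 39.6
time_s: 5.5
eef_pos: [0.5006, -0.2734, 0.3218]
orientation: [-0.0, 0.613, 0.79, 0.0]
wrist_force: [-0.6, -0.0, -0.9]
width: 0.0076
grip_force: 39.6
[ 0.50060099 -0.27338288  0.32175505] [ 0.5430151   0.36895431 -0.12814288  1.52414704  0.0480401   1.25227609
  0.6600389 ]
scene grip [([399.0, 219.1], 0.97), ([352.7, 225.4], 0.78), ([286.0, 212.4], 0.6)]
scene eye [([286.4, 230.0], 0.96), ([396.3, 247.5], 0.91), ([350.8, 241.4], 0.75)]
scene hook_seat [([402.2, 252.9], 0.58)]
scene stand [([403.8, 313.4], 0.87), ([399.8, 249.1], 0.69)]
scene screen [([287.1, 269.2], 0.94), ([348.1, 281.5], 0.9), ([387.7, 302.3], 0.65)]
side grip [([290.3, 233.5], 0.87), ([307.7, 207.6], 0.76), ([408.2, 131.2], 0.75)]
side eye [([309.7, 226.6], 0.85), ([408.5, 154.4], 0.69), ([294.1, 258.2], 0.6), ([401.1, 203.9], 0.39)]
side hook_seat [([368.4, 172.5], 0.6), ([409.4, 132.3], 0.3), ([446.8, 263.3], 0.22)]
side stand [([348.3, 248.7], 0.96), ([403.6, 202.5], 0.31), ([369.8, 174.1], 0.28)]
side screen [([310.8, 273.4], 0.86), ([292.1, 309.7], 0.82), ([403.3, 203.7], 0.71)]
[404.49655699 253.38227018] [372.31464717 173.67605231]
```

View pics/c2.png

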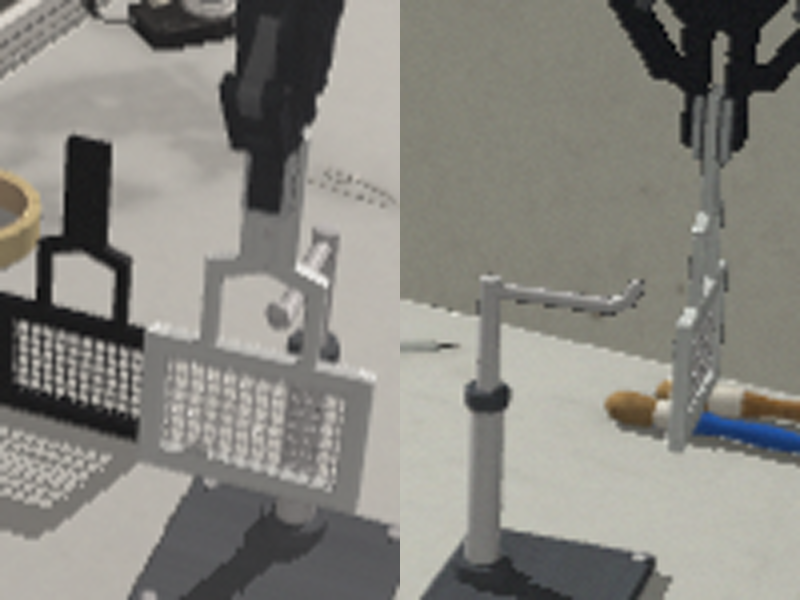

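```bash
python3 - <<'E'
from h import *
P={}
for n,p,q in(('grip',(399,219.1),(408.2,131.2)),('eye',(396.3,247.5),(408.5,154.4)),('eyecrop',(398,247),(408,154)),('screen',(387.7,302.3),(403.3,203.7)),('seat',(402.2,252.9),(368.4,172.5)),('tip',(399.5,259),(390,171.5)),('stem',(411.2,239),(352.5,171)),('stand',(403.8,313.4),(348.3,248.7)),
 ('frL',(367,262),(402,178)),('frR',(423,274),(409,169))):
    X,e=tri(p,q);P[n]=X;print(n,np.round(X,4),round(e,4))
s=manip.state();t=s['eef_pos'];Rt=R.from_quat(s['orientation'],scalar_first=True).as_matrix()
for y in(0,.018,-.018):
  pass
# model predictions of screen points
for name,v in(('eye',[0,0,.053]),('fr L top',[.055,-.0,.099]),('fr R top',[-.055,0,.099]),('bottom',[0,0,.179])):
    X=t+Rt@np.array(v);print(name,np.round(X,3),proj('scene',X).round(1),proj('side',X).round(1))
for yaw in(10,13,16):
    c=np.array([np.cos(np.radians(yaw)),np.sin(np.radians(yaw)),0]);o=np.array([.624,-.2455,0])
    for n,a,z in(('stem',0,.214),('seat',-.05,.206),('tip',-.092,.226)):
        X=o+a*c+[0,0,z];print(yaw,n,X.round(3),proj('scene',X).round(1),proj('side',X).round(1))
E
```

```text
grip [ 0.5009 -0.2725  0.3237] 0.0092
eye [ 0.4964 -0.2752  0.2677] 0.0066
eyecrop [ 0.4988 -0.2771  0.2678] 0.0073
screen [ 0.4953 -0.2705  0.1417] 0.0022
seat [ 0.58   -0.2509  0.2063] 0.0079
tip [ 0.5346 -0.2664  0.2184] 0.0023
stem [ 0.6233 -0.2453  0.2078] 0.0036
stand [ 0.6303 -0.2436 -0.0037] 0.0105
frL [ 0.4831 -0.2255  0.2263] 0.002
frR [ 0.5158 -0.324   0.2139] 0.0125
eye [ 0.501 -0.275  0.269] [396.6 247.4] [406.1 152.3]
fr L top [ 0.487 -0.222  0.223] [366.4 261.3] [399.8 180. ]
fr R top [ 0.514 -0.328  0.223] [423.7 274.4] [409.3 162.8]
bottom [ 0.501 -0.275  0.143] [391.3 300.7] [402.4 202.5]
10 stem [ 0.624 -0.246  0.214] [411.4 237.2] [352.  167.8]
10 seat [ 0.575 -0.254  0.206] [403.2 253. ] [371.8 174.1]
10 tip [ 0.533 -0.261  0.226] [397.  255.7] [389.4 168.8]
13 stem [ 0.624 -0.246  0.214] [411.4 237.2] [352.  167.8]
13 seat [ 0.575 -0.257  0.206] [404.5 253.3] [372.2 173.7]
13 tip [ 0.534 -0.266  0.226] [399.5 256.4] [390.  168.1]
16 stem [ 0.624 -0.246  0.214] [411.4 237.2] [352.  167.8]
16 seat [ 0.576 -0.259  0.206] [405.7 253.6] [372.4 173.3]
16 tip [ 0.536 -0.271  0.226] [401.9 256.9] [390.4 167.3]
```

Model projections match the picture: the hook's yaw is about 13°, and the eye is 76 mm before the seat, 1 mm off sideways and 62 mm above it. Lower by 30 mm, then thread.

```bash
python3 -m creep '[[[0,0,0],[0,0,0.015],0],[[0,0,0],[0,0,0.03],0],[[0,0,0],[0,0,0.03],0],[[0,0,0],[0,0.015,0.03],0],[[0,0,0],[0,0.03,0.03],0],[[0,0,0],[0,0.045,0.03],0],[[0,0,0],[0,0.06,0.03],0],[[0,0,0],[0,0.076,0.03],0]]'
python3 -m creep '[[[0,0,0],[0,0,0],0],[[0,0,0],[0,0,0],0],[[0,0,0],[0,0,0],0]]'
python3 - <<'E'
from h import *
a=save('scene','s3');b=save('side','d3')
z=lambda im,x,y,w,h,k:cv2.resize(im[y:y+h,x:x+w],(w*k,h*k),interpolation=cv2.INTER_CUBIC)
save('x','c3',np.hstack([z(a,350,180,100,150,4),z(b,320,100,100,150,4)]))
for c in('scene','side'):
    for l in('eye','hook_seat'):
        print(c,l,[(np.round(d['point'],1).tolist(),round(d['score'],2)) for d in mark_of(c,l)])
E
```

```text
time_s: 7.1
eef_pos: [0.5754, -0.2556, 0.2919]
orientation: [-0.0, 0.613, 0.79, 0.0]
wrist_force: [-0.6, -0.7, -1.9]
width: 0.0075
grip_force: 39.6
time_s: 7.48
eef_pos: [0.5737, -0.2565, 0.2921]
orientation: [-0.0, 0.614, 0.789, -0.0]
wrist_force: [-0.1, 0.5, -1.3]
width: 0.0072
grip_force: 39.6
scene eye [([403.6, 239.7], 0.88), ([285.7, 232.4], 0.72), ([347.8, 242.7], 0.65)]
scene hook_seat [([402.4, 249.4], 0.76)]
side eye [([374.7, 162.8], 0.92), ([295.0, 257.5], 0.9), ([311.0, 225.5], 0.61)]
side hook_seat [([371.4, 171.9], 0.67), ([344.9, 249.4], 0.6)]
```

View pics/c3.png

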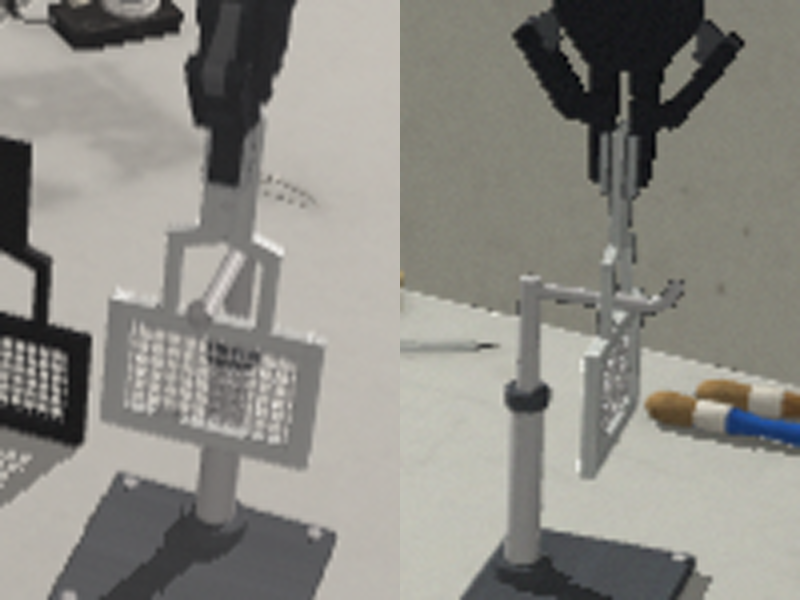

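Both views show the bar passing through the eye, with the screen behind the upturned tip and roughly over the seat (crop pixel (620,290) in the side view). Pulling down.

```bash
python3 -m creep '[[[0,0,0],[0,0,0.012],0],[[0,0,0],[0,0,0.024],0],[[0,0,0],[0,0,0.034],0],[[0,0,0],[0,0,0.042],0],[[0,0,0],[0,0,0.05],0],[[0,0,0],[0,0,0.05],0],[[0,0,0],[0,0,0.05],0]]'
python3 - <<'E'
from h import *
s=manip.state();print(s['wrist_force'],s['eef_pos'])
a=save('scene','s4');b=save('side','d4')
z=lambda im,x,y,w,h,k:cv2.resize(im[y:y+h,x:x+w],(w*k,h*k),interpolation=cv2.INTER_CUBIC)
save('x','c4',np.hstack([z(a,350,180,100,150,4),z(b,320,100,100,150,4)]))
for k in(0,.015,.025,.035):
    X=[.624,-.2455,.214-k];print(k,proj('scene',X).round(1),proj('side',X).round(1))
E
```

```text
time_s: 8.65
eef_pos: [0.5741, -0.2559, 0.2424]
orientation: [-0.0, 0.613, 0.79, -0.0]
wrist_force: [-2.5, 1.2, 4.1]
width: 0.0076
grip_force: 40.4
[-2.49541725  1.15182342  4.14856931] [ 0.57410949 -0.25594015  0.24237226]
0 [411.4 237.2] [352.  167.8]
0.015 [410.7 243.2] [351.8 173.7]
0.025 [410.2 247.2] [351.7 177.5]
0.035 [409.8 251.2] [351.6 181.4]
```

View pics/c4.png

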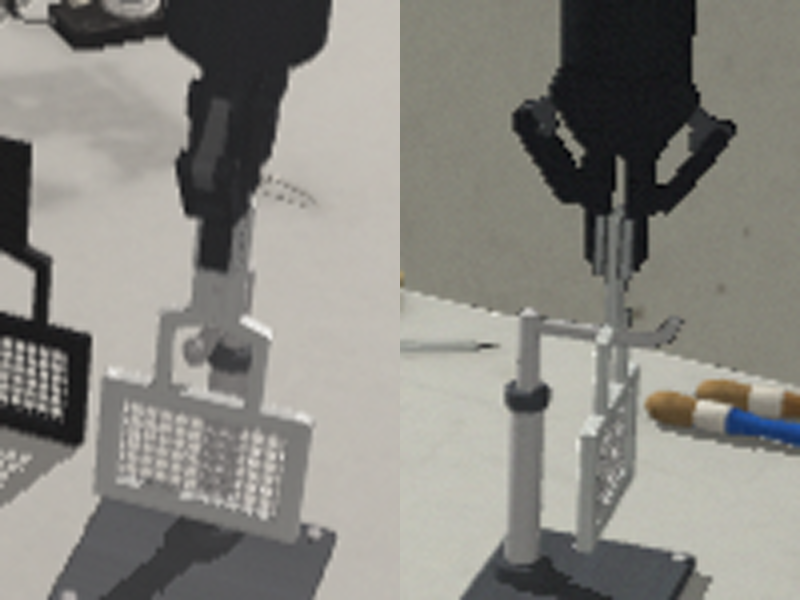

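The stem top fell 9 px in the side view, so the hook has sunk about 23 mm, and the force rose by about 5.4 N, which agrees. Hold briefly more, then let it rise.

```bash
python3 -m creep '[[[0,0,0],[0,0,0],0],[[0,0,0],[0,0,0],0],[[0,0,0],[0,0,-0.006],0],[[0,0,0],[0,0,-0.012],0],[[0,0,0],[0,0,-0.018],0],[[0,0,0],[0,0,-0.021],0],[[0,0,0],[0,0,-0.021],0],[[0,0,0],[0,0,-0.021],0]]'
```

```text
time_s: 9.75
eef_pos: [0.5746, -0.256, 0.2628]
orientation: [0.0, 0.613, 0.79, 0.0]
wrist_force: [0.2, -0.2, -0.6]
width: 0.0074
grip_force: 39.8
```

```bash
python3 -m creep '[[[0,0,0],[0,0,0],0.12],[[0,0,0],[0,0,0],0.16],[[0,0,0],[0,0,0],0.25],[[0,0,0],[0,0,0],0.4],[[0,0,0],[0,0,0],0.5],[[0,0,0],[0,0,0],0.5],[[0,0,0],[0,0,0],0.5]]'
python3 -m creep '[[[0,0,0],[0,0,-0.01],0.5],[[0,0,0],[0,0,-0.03],0.5],[[0,0,0],[0,0,-0.06],0.5],[[0,0,0],[0,0,-0.1],0.5],[[0,0,0],[0,0,-0.12],0.5],[[0,0,0],[0,0,-0.12],0.5],[[0,0,0],[0,0,-0.12],0.5],[[0,0,0],[0,0,-0.12],0.5]]'
python3 -m creep '[[[0,0,0],[0,0,0],0.5],[[0,0,0],[0,0,0],0.5],[[0,0,0],[0,0,0],0.5],[[0,0,0],[0,0,0],0.5],[[0,0,0],[0,0,0],0.5],[[0,0,0],[0,0,0],0.5],[[0,0,0],[0,0,0],0.5],[[0,0,0],[0,0,0],0.5]]'
python3 - <<'E'
from h import *
a=save('scene','s5');b=save('side','d5')
for i in range(20): b2=read_camera('side')
print('motion',np.abs(b2[140:280,340:420].astype(int)-b[140:280,340:420]).mean())
z=lambda im,x,y,w,h,k:cv2.resize(im[y:y+h,x:x+w],(w*k,h*k),interpolation=cv2.INTER_CUBIC)
save('x','c5',np.hstack([z(a,350,180,100,150,4),z(b2,320,100,100,150,4)]))
E
```

```text
time_s: 10.62
eef_pos: [0.5743, -0.256, 0.263]
orientation: [0.0, 0.613, 0.79, -0.0]
wrist_force: [0.3, -0.2, 0.9]
width: 0.0427
grip_force: 0.0
time_s: 11.62
eef_pos: [0.5739, -0.2558, 0.3817]
orientation: [-0.001, 0.613, 0.79, -0.0]
wrist_force: [-0.3, 0.3, -0.3]
width: 0.0427
grip_force: 0.0
time_s: 12.62
eef_pos: [0.5743, -0.256, 0.383]
orientation: [-0.0, 0.613, 0.79, 0.0]
wrist_force: [-0.3, 0.9, 0.6]
width: 0.0427
grip_force: 0.0
motion 1.424047619047619
```

View pics/c5.png

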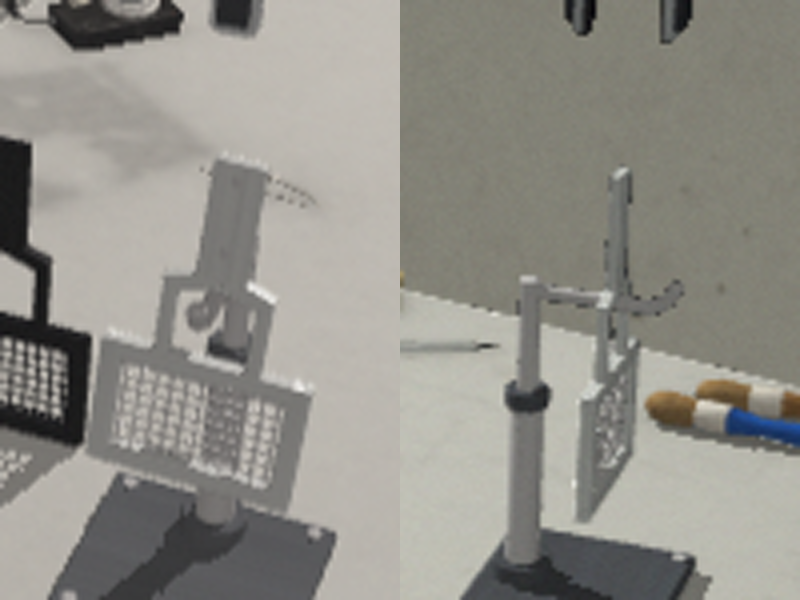

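The screen hangs by its eye on the bar, with the hook back up and the gripper clear above. Let any swing die out, then check for motion.

```bash
for i in 1 2 3 4 5; do python3 -m creep '[[[0,0,0],[0,0,0],0.5],[[0,0,0],[0,0,0],0.5],[[0,0,0],[0,0,0],0.5],[[0,0,0],[0,0,0],0.5],[[0,0,0],[0,0,0],0.5],[[0,0,0],[0,0,0],0.5],[[0,0,0],[0,0,0],0.5],[[0,0,0],[0,0,0],0.5]]'>/dev/null; done
python3 - <<'E'
from h import *
F=[read_camera('scene').astype(int) for _ in range(12)]
d=lambda a,b,s:round(float(np.abs(a-b)[s].mean()),2)
scr=np.s_[215:310,370:430];bg=np.s_[330:400,420:480]
print([(d(F[0],f,scr),d(F[0],f,bg)) for f in F[1:]])
save('x','s6',F[-1].astype(np.uint8))
old=cv2.imread('pics/scene0.png')[...,::-1].astype(int)
for n,s in(('tape',np.s_[215:255,303:343]),('loupe',np.s_[330:360,262:295]),('flint',np.s_[375:415,355:395])):print(n,d(old,F[-1],s))
for l in('grip','eye','screen'):print(l,[(np.round(q['point'],1).tolist(),round(q['score'],2)) for q in mark_of('scene',l)])
read_camera('side')
for l in('grip','eye','screen'):print(l,[(np.round(q['point'],1).tolist(),round(q['score'],2)) for q in mark_of('side',l)])
print(manip.state()['time_s'])
E
```

```text
[(0.49, 0.46), (0.48, 0.45), (0.48, 0.45), (0.48, 0.45), (0.48, 0.45), (0.49, 0.45), (0.49, 0.47), (0.49, 0.46), (0.49, 0.46), (0.48, 0.46), (0.49, 0.45)]
tape 0.59
loupe 0.64
flint 6.9
grip [([351.2, 225.3], 0.97), ([412.0, 227.8], 0.93), ([284.0, 214.4], 0.58)]
eye [([347.6, 240.7], 0.91), ([407.0, 251.9], 0.89), ([289.0, 231.0], 0.69), ([324.0, 235.4], 0.57), ([278.2, 345.7], 0.31)]
screen [([287.8, 271.3], 0.77), ([351.5, 285.4], 0.77), ([394.7, 303.4], 0.61)]
grip [([373.7, 152.8], 0.88), ([307.9, 210.0], 0.67), ([291.6, 235.4], 0.62)]
eye [([308.9, 225.1], 0.91), ([371.9, 174.0], 0.75), ([293.6, 257.2], 0.7)]
screen [([373.5, 224.4], 0.91), ([309.4, 270.8], 0.9), ([293.3, 309.8], 0.67)]
19.675
```

```bash
python3 - <<'E'
from h import *
g,_=tri((412,227.8),(373.7,152.8));e,_=tri((407,251.9),(371.9,174));b,_=tri((394.7,303.4),(373.5,224.4))
print(g,e,b,'tilt',np.degrees(np.arccos((g-b)[2]/np.linalg.norm(g-b))))
a=cv2.imread('pics/scene0.png')[370:420,350:400];c=cv2.imread('pics/s6.png')[370:420,350:400]
for im in(a,c):
    m=cv2.cvtColor(im,cv2.COLOR_BGR2GRAY)<75;print(m.sum(),np.argwhere(m).mean(0))
cv2.imwrite('pics/f.png',cv2.resize(np.hstack([a,c,cv2.imread('pics/s6.png')[200:250,370:420],cv2.imread('pics/s6.png')[250:300,370:420]]),None,fx=4,fy=4))
E
```

```text
[ 0.57994578 -0.26289245  0.26030678] [ 0.57878654 -0.25946648  0.20575887] [ 0.5638193  -0.25151512  0.0786988 ] tilt 6.202181162145393
327 [28.2293578  25.37003058]
330 [28.21212121 25.36363636]
```

View pics/f.png

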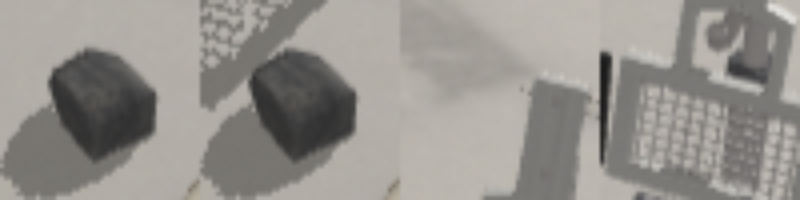

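The flint hasn't moved; the change there was only the screen's shadow. The screen is still, with a tilt of about 6° (limit 11.5°). Handing in.

```bash
python3 -c "
from h import *
print(workorder.finish_job())"
```

```text
the job is handed in; nothing more can be done
None
```

The screen hangs at rest by its eye on the hook after a tug that sank the hook about 23 mm; the tape, loupe and flint show no movement, and the job is handed in at about 20 s (no verdict was returned).

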